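# Show the contents of the sprung-lid weight case

### The arm

A 7-joint arm with a two-finger parallel gripper is mounted at the origin on a cart in front of the work surface, level with it; the furniture and walls round the work are solid. World frame = base frame: x ahead of the robot, y to its left, z up, the work surface at z = 0. Lengths are in m, angles in rad, forces in N, time in s.
With the tool pointing down it reaches from about 0.4 to 0.85 m from the base axis. Payload 10.4 kg.
Tool frame: the origin (TCP) lies at the very end of the fingers, on their centre line; the grasp point (between the pads) lies 19 mm behind it; z points along the fingers, y is the line along which they close (so a half turn about z gives the same grasp; the last joint's range is limited). The gripper opens to 87 mm and grips with 3 to 60 N. Pads are 19 mm wide; open, the fingers measure 117 mm over their backs; the gripper's body (75 mm by 190 mm) begins 51 mm behind the grasp point.
Start: joints at [-1.128, 0.332, -0.065, 1.46, 0.022, 1.35, -0.088], TCP at [0.281, 0.558, 0.223] pointing down, gripper open.
Joint ranges: [-2.6, 2.6], [-0.5, 2.12], [-1.47, 1.34], [0.16, 2.42], [-1.27, 4.41], [0.06, 2.06], [-2.6, 2.6]. Speed limits (rad/s): [2.22, 2.22, 2.79, 2.79, 3.14, 3.14, 3.14].

### API

Orientations are given as a unit quaternion [x, y, z, w].
In Python, from bench import * gives the robot as it stands.
- The arm moves only by the tool step_arm, never from a script. Its arguments are lists of equal length, an entry for each row: "delta_pos": the shift along the world's x, y, z in units of 25 mm (1.0 is 25 mm), a list of three; "turn": the turn about the world's z in units of 0.12 rad (1.0 is 0.12 rad). In form: {"delta_pos": [[tx, ty, tz], ...], "turn": [turn, ...]}. A call has 1 to 12 rows; each row shifts and turns the commanded pose from where the row before left it; what a row does not reach is not made up. A row lasts 1/10 s, in which the tool goes at most 50 mm and 8.59 degrees, less where a joint would pass 70% of its speed; a pose out of reach is approached as far as the arm can. A call with a number of a shift or a turn outside -1 to 1 is refused whole. A call with a gripper value outside its range is refused whole. "grip" is the closure, from 0 (fully open) to 1 (shut), set as the call begins (left out, the last holds). The fingers move at their own pace and stop on an object; "newtons" is the grip in N (left out, the last holds). Time passes only in rows, so rows that do not move let the fingers close. It gives the time, the measured TCP pose, the force, the opening and the grip force at its end, in the units of the state.
- read_state(): the state, without advancing time (a new reading comes with each control period).
- camera(name): name is "side" or "top"; returns a dict with "image" (400x640x3 uint8, red, green, blue), "z_map" (400x640 float32, m along the optical axis (not along the pixel's ray), 0 where there is no reading), "mtx" (3x3 intrinsics, pixels), "view" (4x4, takes a point from world to camera coordinates). Camera axes: x right, y up, looking along -z (the intrinsics and any distortion apply to the point x, -y, -z); pixel columns grow to the right and rows downward; lengths in m; the calibration is good to about 2 mm. A picture is of the moment at which its call begins.
- close_job(): hands the job in; it is judged then, once.
The state is a dict: "time": time; "joint_positions": joint angles; "joint_vel": joint speeds; "joint_torque": joint torques, N m; "ee_pos": TCP position; "eef_rot": TCP orientation; "ft_force": force on the tool from outside, world axes, zero at the start; "torque": the same for the moment, N m; "width": finger opening in m; "grip_force": force on a finger pad.
Only numpy, scipy, OpenCV 4.12 (cv2) and the standard library are available. Lean on these libraries where they do the work, as an engineer would, in place of code of your own. Each camera call takes 0.05 s, during which the arm holds its last target. There are 200 camera calls.

### The job

For the stock record, press down the thumb latch on the front of the wide case so that its lid springs fully open, and leave it standing open for a good two seconds so that the brass weights inside can be recorded. Then press the lid down until it snaps shut and stays shut by itself. Leave the narrow case shut.

Things in the scene. Friction and masses are not known exactly. Their poses are not given: they have to be found in the camera images.
- wide_case: The wide aluminium case, fixed: 110 mm deep (its x), 130 mm wide (its y), 54 mm high when shut (box 42, lid 12). Origin: centre of its underside; x points from latch side to hinge side, z up. Between thumb pad and lid the latch's hook stands up to z = 65 mm, at x = -72 to -58 mm, 20 mm wide in y. The second, narrow case is alike but 70 mm wide; either may stand on the left.
- wide_pad (a point): Middle of the top of the wide case's thumb pad, a black plastic tongue 38 mm (x) by 30 mm (y) on the middle of the front; seen from the case's origin at x = -101, y = 0, z = 36 mm; axes as the case's. Pressed straight down about 8 mm (about 1 N; it bottoms at 10 mm) it frees the lid, and springs back when let go.
- wide_lid (a joint): Hinge of the wide case's lid: 0 shut (latched up to 0.02), 0.7 rad fully open (its stop). Axis along the case's y at x = +55, z = 42 mm. Sprung open; fully open its free edge is at x = -29 to -21, z = 113 to 122 mm. Pushed down on its smooth outer face (say from x = -5 to -20) it shuts, top at z = 54 mm; the catch resists with up to 8 N from z = 62 mm and clicks in by 54: press to the stop.
- narrow_lid (a joint): Hinge of the lid of the narrow case (70 mm wide, else the same make, depth, height and latch), which stays shut: 0 shut, latched it reads up to 0.02, 0.7 rad fully open.

How it is judged:
On the way:
1. the wide case's lid has sprung open (past 0.55 rad) and stands open for 1.5 s (value of joint wide_lid above 0.55 rad), for 1.5 s.
At the end, for the whole second after the job is handed in: The wide case's lid is shut and latched again (within 0.05 rad of shut, staying so by itself), and the narrow case is shut (within 0.05 rad) (value of joint each of wide_lid, narrow_lid below 0.05 rad); the robot touches nothing.
It fails at once if the narrow case's lid is opened (past 0.15 rad) (value of joint narrow_lid above 0.15 rad).
It also fails if it takes over 42 s, if anything falls off the work surface, if the arm or the gripper's body presses on something with over 40 N, if the wrist force passes 120 N, or if a joint passes its speed limit or range.

## Working session

There is one attempt and no reset: what is moved stays moved. The work goes in short steps, Python scripts to look and compute and a tool call to move; the robot and the scene stay as the last step left them, time stands still between calls to the robot, and variables do not carry over. Pictures are saved under pics/ and viewed, at most 10 in all, crops included, and the job is handed in when it is done.

Besides the shell and the picture viewer there is one more tool, called after "Call:" by a JSON object that holds its "api" and its "payload", one argument or row to a line. step_arm: Moves the arm, as the interface text tells. Shifts and turns lie within -1 to 1; 1 stands for 25 mm of shift or 0.12 rad of turn. Its arguments: {"type":"object","properties":{"delta_pos":{"type":"array"},"turn":{"type":"array"},"grip":{"type":"number"},"newtons":{"type":"number"}},"required":["delta_pos","turn"]}

```bash
mkdir -p pics; cat > h.py <<'E'
from bench import *
import numpy as np, cv2
def pts(c):
    z=c["z_map"];K=np.array(c["mtx"]);v,u=np.mgrid[:400,:640]
    x=(u-K[0,2])/K[0,0]*z;y=(v-K[1,2])/K[1,1]*z
    P=np.stack([x,-y,-z,np.ones_like(z)],-1)@np.linalg.inv(np.array(c["view"])).T
    P=P[...,:3];P[z==0]=np.nan
    return P
def save(c,n): cv2.imwrite("pics/"+n,c["image"][:,:,::-1])
E
python3 - <<'E'
from h import *
for n in("top","side"):
    c=camera(n);save(c,n+"0.png");np.savez(n+"0.npz",**c)
    print(np.round(c["mtx"],1).tolist())
s=read_state();print(s["time"],s["ee_pos"],s["eef_rot"],s["ft_force"])
E
```

```text
[[425.4, 0.0, 320.0], [0.0, 425.4, 203.7], [0.0, 0.0, 1.0]]
[[483.4, 0.0, 318.6], [0.0, 483.4, 198.7], [0.0, 0.0, 1.0]]
0.1 [0.2805548  0.55811398 0.22187548] [ 2.30790580e-01  9.73003260e-01 -5.90549615e-04 -1.24471048e-04] [ 0.04557064 -0.09582275 -0.1355692 ]
```

View pics/top0.png

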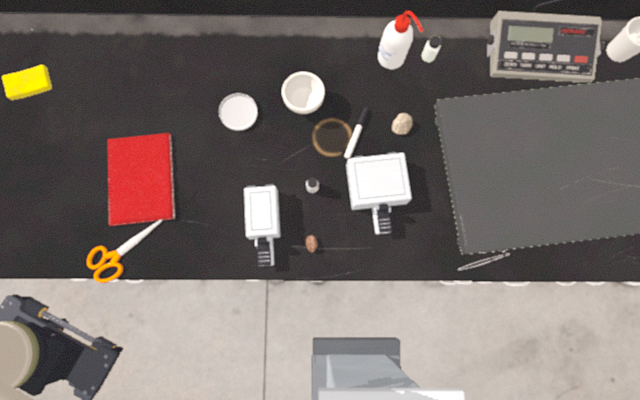

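View pics/side0.png

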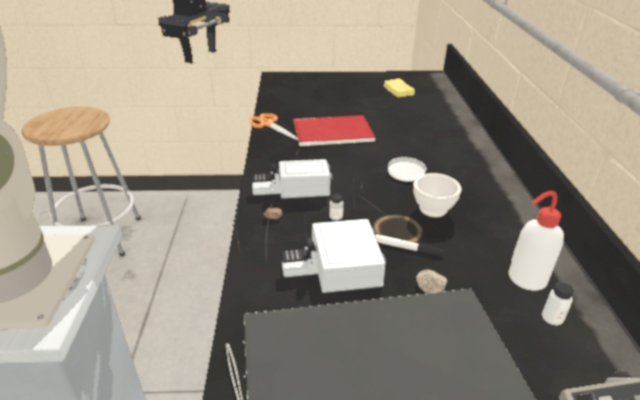

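The top view shows the wide case with its lid at about (379,180) and its pad at about (383,218). The narrow case is at (262,212), to the left. The side view agrees.

```bash
python3 - <<'E'
from h import *
c=dict(np.load("top0.npz"));P=pts(c)
def cast(uv,h):
    K=c["mtx"];T=np.linalg.inv(c["view"]);uv=np.atleast_2d(uv)
    d=np.stack([(uv[:,0]-K[0,2])/K[0,0],-(uv[:,1]-K[1,2])/K[1,1],-np.ones(len(uv))],-1)@T[:3,:3].T
    o=T[:3,3];return o+d*((h-o[2])/d[:,2])[:,None]
print("cam",np.linalg.inv(c["view"])[:3,3])
for nm,(r0,r1,c0,c1) in dict(wide=(145,240,335,420),narrow=(178,272,235,288)).items():
    Q=P[r0:r1,c0:c1]
    m=(abs(Q[...,2]-.054)<.005)
    m=m.astype(np.uint8);n,l,st,ce=cv2.connectedComponentsWithStats(m);k=1+np.argmax(st[1:,4])
    v,u=np.nonzero(l==k);W=cast(np.stack([u+c0,v+r0],-1),.054)
    rc=cv2.minAreaRect((W[:,:2]*1000).astype(np.float32))
    print(nm,"lid rect",rc,"z med",np.median(Q[l==k][:,2]), "table z",np.nanmedian(P[200:240,180:230,2]))
    g=c["image"][r0:r1,c0:c1].max(-1)
    m=(Q[...,2]>.025)&(g<90)
    v,u=np.nonzero(m);W=cast(np.stack([u+c0,v+r0],-1),.036)
    print(" dark raised",len(u),cv2.minAreaRect((W[:,:2]*1000).astype(np.float32)),np.median(Q[m][:,2]))
    m=(Q[...,2]>.058);print(" hook",m.sum(),np.median(Q[m],0) if m.any() else "")
cr=c["image"][140:280,230:430,::-1];cv2.imwrite("pics/crop0.png",cv2.resize(cr,None,fx=4,fy=4,interpolation=cv2.INTER_NEAREST))
E
```

```text
cam [0.36452054 0.16739473 0.98577412]
wide lid rect ((608.2645263671875, 23.690189361572266), (118.30548858642578, 130.15818786621094), 6.542290210723877) z med 0.05493594665192747 table z -0.0005471534615017482
 dark raised 170 ((585.240234375, 31.88260269165039), (190.18280029296875, 33.58185577392578), 18.198192596435547) 0.036815732114197475
 hook 159 [0.58673658 0.01748925 0.05875907]
narrow lid rect ((527.9287719726562, 288.6051940917969), (126.13459014892578, 69.90789794921875), 4.346465110778809) z med 0.05434030001391832 table z -0.0005471534615017482
 dark raised 190 ((447.74298095703125, 282.2290344238281), (58.33550262451172, 26.595417022705078), 2.041585683822632) 0.03645032573802193
 hook 64 [0.47110022 0.28425487 0.0611047 ]
```

View pics/crop0.png

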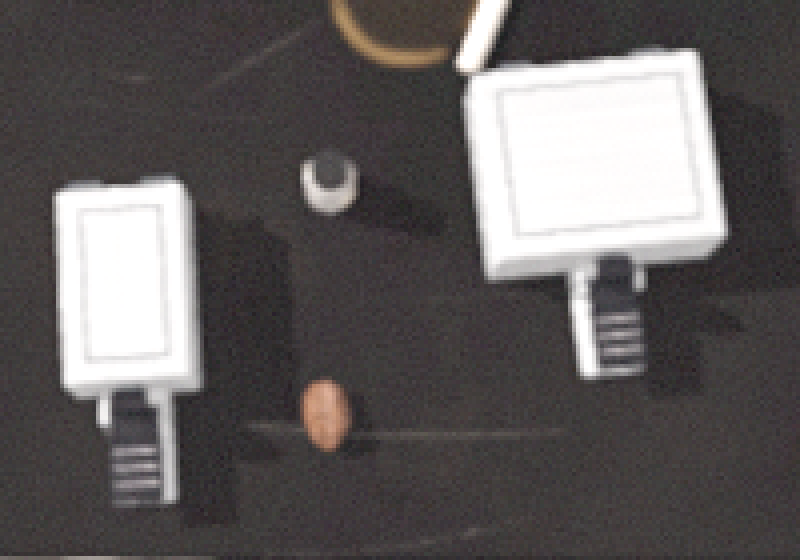

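The crop confirms the layout: the wide pad's stripes centre on crop pixel (619,340), which is about (384.6,225) in the image. The case is yawed about +6.5° (0.11 rad).

```bash
python3 - <<'E'
from h import *
c=dict(np.load("top0.npz"));P=pts(c)
g=c["image"].max(-1)
for nm,(r0,r1,c0,c1) in dict(wide=(205,240,365,400),narrow=(238,272,245,285)).items():
    Q=P[r0:r1,c0:c1];m=(Q[...,2]>.025)&(Q[...,2]<.042)
    mm=m.astype(np.uint8)
    print(nm,cv2.minAreaRect((Q[m][:,:2]*1000).astype(np.float32)),m.sum(),np.median(Q[m],0))
Q=P[145:240,335:420]; 
m=(abs(Q[...,2]-.054)<.006)
th=.114;R=np.array([[np.cos(th),np.sin(th)],[-np.sin(th),np.cos(th)]])
q=(Q[m][:,:2]-[.608,.0237])@R.T*1000
print("lid local pct x",np.percentile(q[:,0],[0,.5,2,98,99.5,100]).round(1),"y",np.percentile(q[:,1],[0,.5,2,98,99.5,100]).round(1))
core=q[abs(q[:,1])>20]; print("x away from hook",np.percentile(core[:,0],[0,.5,2,98,99.5,100]).round(1))
E
```

```text
wide ((524.8096923828125, 24.22575569152832), (64.3589859008789, 54.54297637939453), 4.039871692657471) 319 [0.51992856 0.01347489 0.03582019]
narrow ((447.0649108886719, 283.2240905761719), (35.37651443481445, 60.70808410644531), 89.95917510986328) 328 [0.44322897 0.28192666 0.03533596]
lid local pct x [-67.2 -56.9 -49.6  57.2  59.5  63.6] y [-66.  -64.2 -62.1  62.3  64.2  64.7]
x away from hook [-50.6 -49.9 -48.7  57.3  59.5  63.6]
```

Call:
{"api": "step_arm", "payload": {
  "delta_pos": [
    [0.4,-1,0],
    [0.4,-1,0],
    [0.4,-1,0],
    [0.4,-1,0],
    [0.4,-1,0],
    [0.4,-1,0],
    [0.4,-1,0],
    [0.4,-1,0],
    [0.4,-1,0],
    [0.4,-1,0],
    [0.4,-1,0],
    [0.4,-1,0]
  ],
  "turn": [0.4,0.4,0.4,0.4,0.4,0.4,0.4,0.4,0.4,0.4,0.4,0.4],
  "grip": 1,
  "newtons": 10
}}

```text
time: 1.3
ee_pos: [0.4008, 0.2572, 0.2223]
eef_rot: [-0.056, 0.998, -0.0, -0.0]
ft_force: [-0.4, -0.2, -0.1]
width: 0.0031
grip_force: 0.0
```

Call:
{"api": "step_arm", "payload": {
  "delta_pos": [
    [0.43,-0.98,0],
    [0.43,-0.98,0],
    [0.43,-0.98,0],
    [0.43,-0.98,0],
    [0.43,-0.98,0],
    [0.43,-0.98,0],
    [0.43,-0.98,0],
    [0.43,-0.98,0],
    [0.43,-0.98,0],
    [0.43,-0.98,0],
    [0,0,-0.8],
    [0,0,-0.8]
  ],
  "turn": [0,0,0,0,0,0,0,0,0,0,0,0]
}}

```text
time: 2.5
ee_pos: [0.5085, 0.0125, 0.1821]
eef_rot: [-0.054, 0.999, 0.0, 0.0]
ft_force: [0.2, 1.1, -0.5]
width: 0.0006
grip_force: 0.0
```

Call:
{"api": "step_arm", "payload": {
  "delta_pos": [
    [0,0,-1],
    [0,0,-1],
    [0,0,-1],
    [0,0,-0.8],
    [0,0,-0.6],
    [0,0,0],
    [0,0,0]
  ],
  "turn": [0,0,0,0,0,0,0]
}}

```text
time: 3.2
ee_pos: [0.5082, 0.0134, 0.0728]
eef_rot: [-0.055, 0.998, -0.0, -0.0]
ft_force: [-0.9, -0.5, 1.2]
width: 0.0003
grip_force: 0.0
```

```bash
python3 - <<'E'
from h import *
a=camera("side");b=camera("top")
ca=cv2.resize(a["image"][180:310,240:410],None,fx=3,fy=3);cb=cv2.resize(b["image"][140:280,330:440],None,fx=2.7,fy=2.786)[:390]
cv2.imwrite("pics/press.png",np.hstack([ca,np.pad(cb,((0,390-cb.shape[0]),(0,0),(0,0)))])[:,:800,::-1])
print(read_state()["ee_pos"])
E
```

```text
[0.50881268 0.01350237 0.07351573]
```

View pics/press.png

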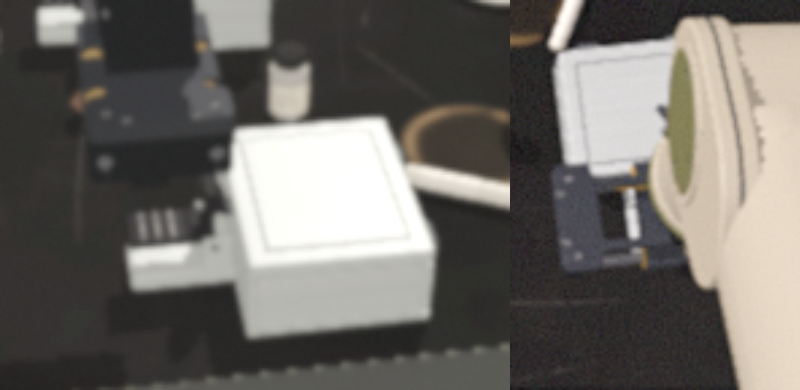

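The crop shows the gripper body over the front of the wide case, lined up with the pad at crop (165,225). The near end of the body hides the fingers. Both cases are still shut.

Call:
{"api": "step_arm", "payload": {
  "delta_pos": [
    [0,0,-0.5],
    [0,0,-0.5],
    [0,0,-0.3],
    [0,0,-0.2],
    [0,0,-0.1],
    [0,0,-0.1],
    [0,0,-0.1],
    [0,0,0],
    [0,0,0]
  ],
  "turn": [0,0,0,0,0,0,0,0,0]
}}

```text
time: 4.2
ee_pos: [0.5082, 0.0134, 0.0277]
eef_rot: [-0.055, 0.998, 0.0, 0.0]
ft_force: [-1.2, -0.4, 1.8]
width: 0.0006
grip_force: 1.0
```

```bash
python3 - <<'E'
from h import *
a=camera("side");P=pts(a);save(a,"side_p.png")
print(np.nanmax(P[190:300,300:390,2]), read_state()["ee_pos"])
cv2.imwrite("pics/press2.png",cv2.resize(a["image"][160:310,240:440],None,fx=3,fy=3)[:,:,::-1])
E
```

```text
0.20091545112068382 [0.50827395 0.01341392 0.02775327]
```

View pics/press2.png

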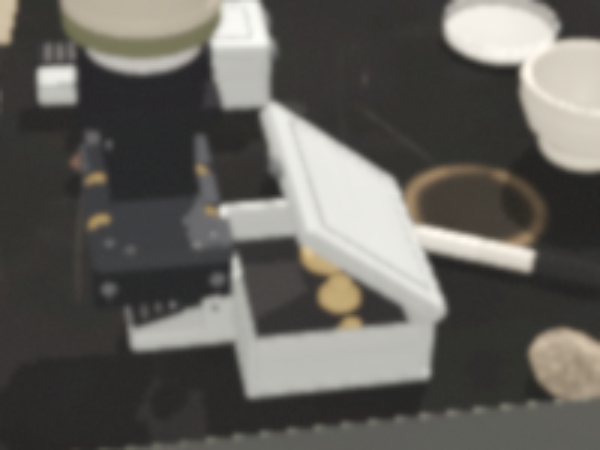

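The lid has sprung open, with its free edge at crop (275,115) and the brass weights visible at (335,290). I'll lift off and let it stand open.

Call:
{"api": "step_arm", "payload": {
  "delta_pos": [
    [0,0,0.6],
    [0,0,0.8],
    [0,0,0.8],
    [0,0,0.8],
    [0,0,0.8],
    [0,0,0.8],
    [0,0,0.8],
    [0,0,0.8],
    [0,0,0.8],
    [0,0,0],
    [0,0,0],
    [0,0,0]
  ],
  "turn": [0,0,0,0,0,0,0,0,0,0,0,0]
}}

```text
time: 5.45
ee_pos: [0.5078, 0.0134, 0.2017]
eef_rot: [-0.055, 0.998, -0.0, -0.001]
ft_force: [0.3, 0.1, -0.4]
width: 0.0004
grip_force: 0.0
```

Call:
{"api": "step_arm", "payload": {
  "delta_pos": [
    [0,0,0],
    [0,0,0],
    [0,0,0],
    [0,0,0],
    [0,0,0],
    [0.62,0.07,0],
    [0.62,0.07,0],
    [0.62,0.07,0],
    [0.62,0.07,0],
    [0.62,0.07,0],
    [0.62,0.07,0],
    [0,0,0]
  ],
  "turn": [0,0,0,0,0,0,0,0,0,0,0,0]
}}

```text
time: 6.65
ee_pos: [0.6022, 0.0243, 0.202]
eef_rot: [-0.055, 0.998, -0.0, -0.0]
ft_force: [-0.8, -1.1, -0.1]
width: 0.0001
grip_force: 0.0
```

```bash
python3 - <<'E'
from h import *
a=camera("side");P=pts(a)
th=.114;R=np.array([[np.cos(th),np.sin(th)],[-np.sin(th),np.cos(th)]])
q=(P[...,:2]-[.6125,.0242])@R.T; z=P[...,2]
m=(abs(q[...,1])<.06)&(abs(q[...,0])<.055)&(z>.085)&(z<.135)&(a["image"].min(-1)>130)
X=q[m][:,0];print(m.sum(),z[m].max(),np.polyfit(X,z[m],1) if m.sum()>10 else "", X.min())
s=read_state();p=np.array(s["ee_pos"]);print(s["time"],p,(R@(p[:2]-[.6125,.0242])))
cv2.imwrite("pics/open.png",cv2.resize(a["image"][160:310,240:440],None,fx=3,fy=3)[:,:,::-1])
E
```

```text
998 0.1244812648820458 [-0.69678511  0.103136  ] -0.033836283932839335
6.7 [0.60131305 0.02393986 0.20208852] [-0.01114393  0.0010141 ]
```

View pics/open.png

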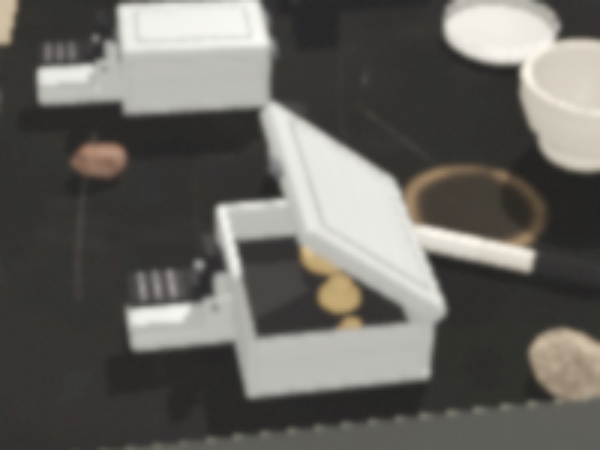

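The lid stands fully open with its edge at crop (270,110), the pad has sprung back, and the narrow case is shut. It has now been open for more than 2 s, so I'll press it down.

Call:
{"api": "step_arm", "payload": {
  "delta_pos": [
    [0,0,-0.6],
    [0,0,-0.8],
    [0,0,-0.8],
    [0,0,-0.6],
    [0,0,-0.4],
    [0,0,-0.4],
    [0,0,-0.4],
    [0,0,-0.4],
    [0,0,-0.4],
    [0,0,-0.4],
    [0,0,-0.3],
    [0,0,0]
  ],
  "turn": [0,0,0,0,0,0,0,0,0,0,0,0]
}}

```text
time: 7.9
ee_pos: [0.6006, 0.0239, 0.0638]
eef_rot: [-0.055, 0.998, -0.0, -0.001]
ft_force: [-0.5, 1.4, 0.5]
width: 0.0007
grip_force: 0.4
```

Call:
{"api": "step_arm", "payload": {
  "delta_pos": [
    [0,0,-0.15],
    [0,0,-0.15],
    [0,0,-0.1],
    [0,0,-0.1],
    [0,0,0],
    [0,0,0],
    [0,0,0]
  ],
  "turn": [0,0,0,0,0,0,0]
}}

```text
time: 8.6
ee_pos: [0.6015, 0.0239, 0.0543]
eef_rot: [-0.055, 0.998, 0.0, 0.0]
ft_force: [-8.2, -0.8, 18.0]
width: 0.0005
grip_force: 9.2
```

Call:
{"api": "step_arm", "payload": {
  "delta_pos": [
    [0,0,-0.06],
    [0,0,-0.06],
    [0,0,0],
    [0,0,0],
    [0,0,0]
  ],
  "turn": [0,0,0,0,0]
}}

```text
time: 9.1
ee_pos: [0.6016, 0.0239, 0.054]
eef_rot: [-0.055, 0.998, 0.001, 0.001]
ft_force: [-20.6, -1.1, 45.4]
width: 0.0005
grip_force: 22.6
```

It is at the stop: the force rose to 45 N with no further travel. I'll lift off and check that it stays shut.

Call:
{"api": "step_arm", "payload": {
  "delta_pos": [
    [0,0,0.3],
    [0,0,0.5],
    [0,0,0.8],
    [0,0,1],
    [0,0,1],
    [0,0,1],
    [0,0,1],
    [0,0,1],
    [0,0,1],
    [0,0,0],
    [0,0,0],
    [0,0,0]
  ],
  "turn": [0,0,0,0,0,0,0,0,0,0,0,0]
}}

```text
time: 10.3
ee_pos: [0.6007, 0.024, 0.2386]
eef_rot: [-0.055, 0.998, -0.0, -0.001]
ft_force: [-0.6, -0.3, -0.4]
width: 0.0007
grip_force: 0.0
```

```bash
python3 - <<'E'
from h import *
a=camera("side");P=pts(a)
th=.114;R=np.array([[np.cos(th),np.sin(th)],[-np.sin(th),np.cos(th)]])
q=(P[...,:2]-[.6125,.0242])@R.T; z=P[...,2]
m=(abs(q[...,1])<.06)&(abs(q[...,0])<.05)&(z>.045)&(z<.135)
print(m.sum(),z[m].max(),np.polyfit(q[m][:,0],z[m],1))
s=read_state();print(s["time"],s["ee_pos"],s["ft_force"])
cv2.imwrite("pics/shut.png",cv2.resize(a["image"][160:310,240:440],None,fx=3,fy=3)[:,:,::-1])
E
```

```text
2292 0.059220494403357304 [-0.01004512  0.05575371]
10.35 [0.6006749  0.02397602 0.23844425] [0.86650152 0.68269922 0.21814598]
```

View pics/shut.png

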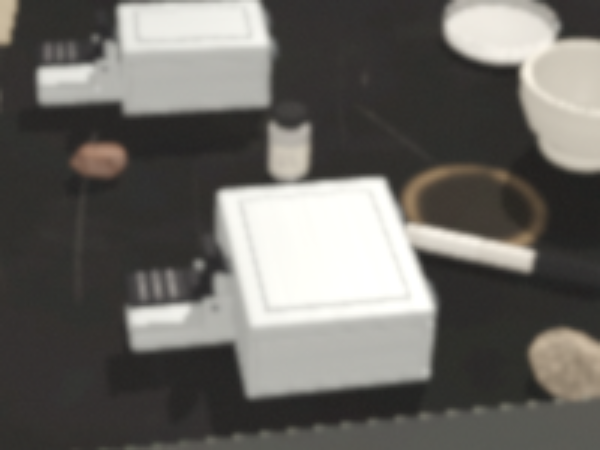

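The wide lid, at crop (325,245), lies flat and stays shut about 1 s after release. The narrow case is shut too, and the arm is clear of everything.

```bash
python3 -c "
from bench import *
print(close_job())"
```

```text
the job is handed in; nothing more can be done
None
```

The wide case's lid sprang open and stood open for more than 2 s, then I pressed it until it latched shut; the narrow case stayed shut, and I handed the job in at about 10.4 s (no verdict was returned).

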